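# Make up the travel mouse kit and the study kit

## Robot

A 7-joint arm with a two-finger parallel gripper is mounted at the origin on a cart in front of the work surface, level with it; the furniture and walls round the work are solid. World frame = base frame: x ahead of the robot, y to its left, z up, the work surface at z = 0. Lengths are in m, angles in rad, forces in N, time in s.
With the tool pointing down it reaches from about 0.425 to 0.95 m from the base axis. Payload 4.7 kg.
Tool frame: the origin (TCP) lies on the centre line of the jaws, within the pads' length; the fingertips stand robot.nose_length ahead of it and the grasp point (between the pads) lies 8 mm behind it (robot.nose_length is the distance from the TCP to the fingertips, in m); z points along the fingers, y is the line along which they close (so a half turn about z gives the same grasp; the last joint's range is limited). The gripper opens to 85 mm and grips with 20 to 120 N. Pads are 22 mm wide; open, the fingers measure 114 mm over their backs; the gripper's body (76 mm by 85 mm) begins 54 mm behind the grasp point. The pads swing forward as they close: fully open they stand 13 mm farther back than shut.
Start: joints at [1.17, 0.469, -0.049, 1.532, 0.024, 1.141, -0.082], TCP at [0.245, -0.629, 0.242] pointing down, gripper open.
Joint ranges: [-2.59, 2.59], [-0.33, 1.99], [-1.39, 1.29], [0.1, 2.45], [-1.04, 4.18], [0.21, 1.99], [-2.66, 2.66]. Speed limits (rad/s): [2.57, 2.57, 3.14, 3.14, 3.14, 3.14, 3.14].

## Interface

Orientations are given as [roll, pitch, yaw] about the fixed x, y, z axes, in that order (R = Rz(yaw) Ry(pitch) Rx(roll)).
In Python, from plant import robot gives the robot as it stands. Calls block until the motion is done:
- robot.goto(position, orientation): joint-space move of the TCP to a pose.
- robot.move_straight(position, vel=0.15, attitude=None, contact_N=None): straight line of the TCP; attitude=None keeps the orientation; vel is the mean speed in m/s. With contact_N (N) it stops when the force on the tool has changed by that much, and returns True; else False.
- robot.move_joints(angles): joint-space move.
- robot.grip(opening, strength=None): opening from 0.0 (shut) to 1.0 (fully open); strength is the grip in N (None keeps the last); returns when the fingers have stopped.
- robot.sleep(seconds).
- robot.inverse_kinematics(position, orientation): joint angles nearest the present ones, or None.
- robot.sense(): the state.
- robot.grab_frame(name): name is "side" or "top" or "wrist"; returns a dict with "image" (400x640x3 uint8, red, green, blue), "range_z" (400x640 float32, m along the optical axis (not along the pixel's ray), 0 where there is no reading), "fx", "fy", "cx", "cy" (pixels), "dist_coeffs" ([k1, k2, p1, p2, k3] as OpenCV has them; the pictures are not rectified), "R" (3x3) and "t" (3): a world point X has camera coordinates R X + t. Camera axes: x right, y down, z forward; pixel columns grow to the right and rows downward; lengths in m; the calibration is good to about 2 mm. A picture is of the moment at which its call begins.
A pose or a line that the arm cannot do raises robot.IKError and nothing moves.
- robot.close_job(): hands the job in; it is judged then, once.
The state is a dict: "t": time; "joint_pos": joint angles; "joint_velocities": joint speeds; "effort": joint torques, N m; "tcp_pos": TCP position; "tcp_rot": TCP orientation; "wrist_force": force on the tool from outside, world axes, zero at the start; "torque": the same for the moment, N m; "opening": opening from 0.0 (shut) to 1.0 (fully open); "gripper_force": force on a finger pad.
Only numpy, scipy, OpenCV 4.12 (cv2) and the standard library are available. Lean on these libraries where they do the work, as an engineer would, in place of code of your own. Each camera call takes 0.05 s, during which the arm holds its last target. There are 200 camera calls.

## Task

Make up two kits. In the teal tray goes the travel mouse kit: lay the two battery cells on their sides, side by side across one end of the tray and near the middle of its width, and set the mouse down flat, lengthwise and near the middle of the width, in the rest of the tray, so that it chocks the cells against the end wall and they cannot roll apart. In the orange tray goes the study kit: the yellow highlighter and the eraser, each lying flat on the tray's floor; leave the pink highlighter where it lies.

Things in the scene. Friction and masses are not known exactly. Their poses are not given: they have to be found in the camera images.
- tray_teal: Teal (blue-green) open drawer tray fixed on the desk left or right of the laptop; inside 158 (x) x 110 (y) mm, floor and walls 3 mm thick, rim 25 mm above the desk, no dividers. Origin: centre of its underside, on the desk; x along its length. At the left place a wall rises 0.16 m from its centre, past its +x end. For the mouse kit: cells (2 x 17 mm) across either end, the mouse (108 mm) in the rest, 16 mm to spare in all.
- tray_orange: Orange open drawer tray fixed on the desk left or right of the laptop; inside 158 (x) x 110 (y) mm, floor and walls 3 mm thick, rim 25 mm above the desk, no dividers. Origin: centre of its underside, on the desk; x along its length. At the left place a wall rises 0.16 m from its centre, past its +x end. For the highlighter and the eraser. The open laptop stands between the two places, its lid up to 0.36 m high: carry things past in front of it.
- mouse_mid (a point): black wireless mouse, 108 mm long (x) x 59 mm wide (y) x 38 mm high, 70 to 110 g, wheel towards +x; on its base in the stock between laptop and desk edge (not the mouse far off at the back right). The point is its centre, 18 mm above what it stands on; z is up. Grasp it across its sides (59 mm). It may point either way in the tray.
- cell_a_mid (a point): Cell A: one of two equal AA battery cells, red with a white end, lying on its side, a cylinder 17 mm in diameter and 50 mm long with flat ends (end caps can be gripped). The point is its centre, 8.5 mm above what it lies on; its y axis runs along the cell. It can roll.
- cell_b_mid (a point): Cell B: one of two equal AA battery cells, red with a white end, lying on its side, a cylinder 17 mm in diameter and 50 mm long with flat ends (end caps can be gripped). The point is its centre, 8.5 mm above what it lies on; its y axis runs along the cell. It can roll.
- yellow_mid (a point): yellow highlighter pen lying flat, 116 mm long (y) x 22 mm wide (x) x 15 mm high, light. The point is its centre, 7.5 mm above its underside; z is up.
- eraser_mid (a point): eraser, white in a blue card sleeve, 40 mm long (y) x 19 mm wide (x) x 12 mm high, light, lying flat. The point is its centre, 6 mm above its underside; z is up.
- pink_mid (a point): pink highlighter pen, same size as the yellow one, lying in the same stock; it belongs to no kit and stays where it is. The point is its centre, y along it.

How it is judged:
By the outcome, as a careful person would: the job done as asked, in the order asked, and still so for the second after the job is handed in, with the robot touching nothing.
It also fails if it takes over 141 s, if anything falls off the work surface, if the arm or the gripper's body presses on something with over 40 N, if the wrist force passes 120 N, or if a joint passes its speed limit or range.

## Working session

There is one attempt and no reset: what is moved stays moved. The work goes in short steps, each a Python script; the robot and the scene stay as the last script left them, time stands still between calls to the robot, and variables do not carry over. Pictures are saved under pics/ and viewed, at most 15 in all, crops included, and the job is handed in when it is done.

```bash
ls; mkdir -p pics; python3 - <<'E'
from plant import robot
import cv2
s=robot.sense(); print(s['t'],s['tcp_pos'],s['tcp_rot'],robot.nose_length)
for n in ("top","side"):
    f=robot.grab_frame(n); cv2.imwrite(f"pics/{n}0.png",f["image"][:,:,::-1]); 
    print(n,f["fx"],f["dist_coeffs"],f["R"],f["t"])
E
```

```text
pics
0.0 [ 0.24503063 -0.62834729  0.24122963] [-3.13956822e+00  7.51155516e-05  3.71848774e-01] 0.011
top 379.2321761126839 [-0.04339192  0.          0.          0.          0.        ] [[-0.04283541 -0.99907659  0.00333192]
 [-0.97490966  0.04106962 -0.21877945]
 [ 0.21844059 -0.01261982 -0.97576865]] [-0.07781998  0.53429991  0.90949105]
side 398.99849251442737 [-0.06425774  0.          0.          0.          0.        ] [[ 0.99171172 -0.12775526  0.01365512]
 [-0.09429683 -0.79590794 -0.59802897]
 [ 0.08726957  0.59178471 -0.80135815]] [-0.53538762 -0.00693718  1.0874397 ]
```

View pics/top0.png

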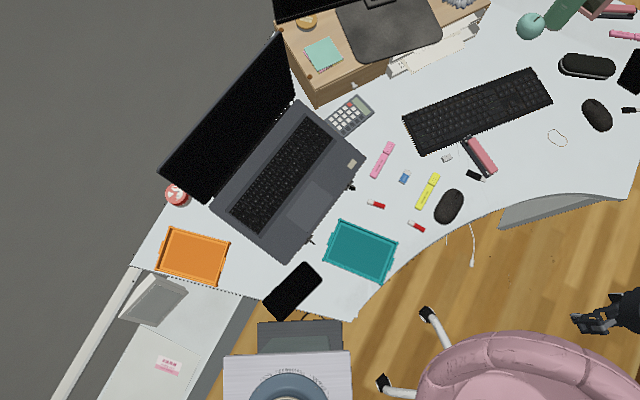

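View pics/side0.png

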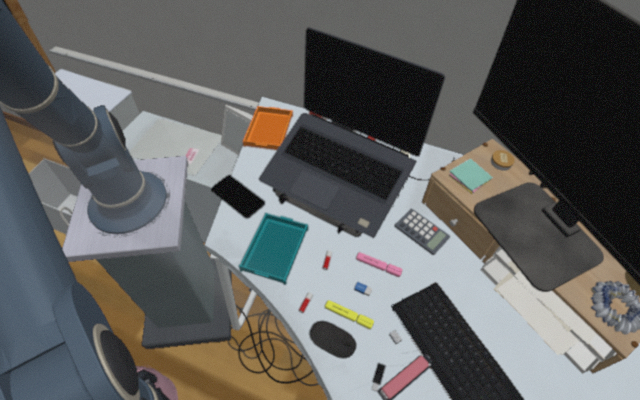

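The top view shows the teal tray at (360,250) and the orange tray at (193,256). The cells are at (376,204) and (416,226), yellow at (427,191), eraser (404,177), mouse (449,206) and pink (382,160). The side view agrees. I'll look at enlarged crops next.

```bash
cat > h.py <<'E'
import numpy as np, cv2
from plant import robot
def K(f): return np.array([[f["fx"],0,f["cx"]],[0,f["fy"],f["cy"]],[0,0,1.]])
def px2w(f,u,v,z):
    n=cv2.undistortPoints(np.array([[[u,v]]],float),K(f),np.array(f["dist_coeffs"],float))[0,0]
    d=np.array(f["R"]).T@np.array([n[0],n[1],1]); c=-np.array(f["R"]).T@np.array(f["t"])
    return c+d*(z-c[2])/d[2]
def px2w_depth(f,u,v):
    n=cv2.undistortPoints(np.array([[[u,v]]],float),K(f),np.array(f["dist_coeffs"],float))[0,0]
    Z=f["range_z"][int(round(v)),int(round(u))]
    return np.array(f["R"]).T@(np.array([n[0],n[1],1])*Z-np.array(f["t"]))
def crop(f,name,u0,v0,w,h,s):
    cv2.imwrite(f"pics/{name}.png",cv2.resize(f["image"][v0:v0+h,u0:u0+w,::-1],None,fx=s,fy=s,interpolation=cv2.INTER_CUBIC))
E
python3 - <<'E'
from h import *
import pickle
f=robot.grab_frame("top"); pickle.dump(f,open("top.pkl","wb"))
crop(f,"c1",315,140,160,120,5)
crop(f,"c2",145,200,120,90,5)
E
```

```text
(no output)
```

View pics/c1.png

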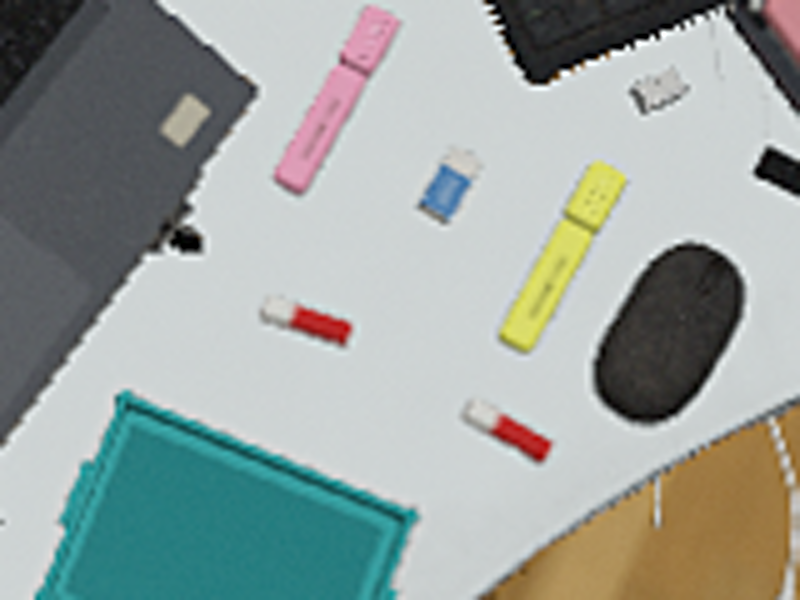

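View pics/c2.png

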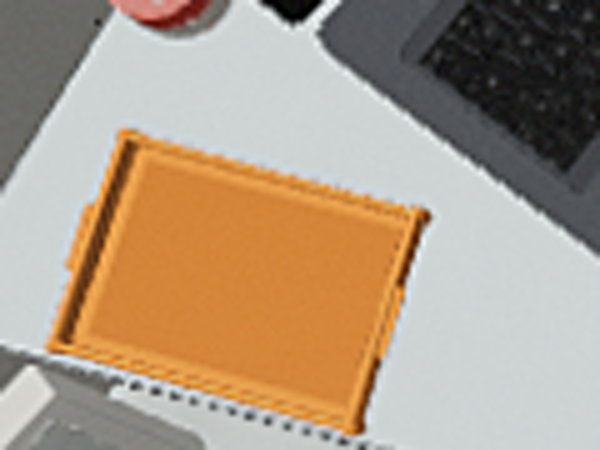

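c1 (full pixel = 315+c/5, 140+c/5): cell A spans (265,310)-(350,330) and cell B (467,410)-(548,450). Yellow spans (610,167)-(515,345), the eraser centre is (449,187), and the mouse spans (713,250)-(628,415). Pink spans (380,12)-(292,185). c2 shows the orange rim corners at (123,130), (428,212), (360,432) and (50,348).

```bash
python3 - <<'E'
from h import *
import pickle
f=pickle.load(open("top.pkl","rb"))
np.set_printoptions(precision=4,suppress=True)
def P(c,z,u0=315,v0=140): return px2w(f,u0+(c[0]+.5)/5-.5,v0+(c[1]+.5)/5-.5,z)
for n,a,b,z in [("cellA",(265,310),(350,330),.0085),("cellB",(467,410),(548,450),.0085),("yellow",(610,167),(515,345),.013),
  ("eraser",(463,153),(434,217),.01),("mouse",(713,250),(628,415),.015),("pink",(380,12),(292,185),.013)]:
    A,B=P(a,z),P(b,z); d=A-B; m=(A+B)/2
    uv=(np.array(a)+b)/10+[315,140]
    print(n,m[:2],"len",np.linalg.norm(d),"ang",np.degrees(np.arctan2(d[1],d[0])),"reach",np.hypot(*m[:2]),"depthz",px2w_depth(f,*uv))
hsv=cv2.cvtColor(f["image"],cv2.COLOR_RGB2HSV)
for n,lo,hi in [("teal",(80,100,60),(100,255,255)),("orange",(8,140,100),(22,255,255))]:
    m=cv2.inRange(hsv,lo,hi)
    box=np.zeros_like(m); 
    if n=="teal": box[205:295,310:410]=1
    else: box[215:295,150:240]=1
    m=m*box
    m=cv2.morphologyEx(m,cv2.MORPH_CLOSE,np.ones((5,5)))
    m=cv2.morphologyEx(m,cv2.MORPH_OPEN,np.ones((25,25)) if 0 else cv2.getStructuringElement(cv2.MORPH_ELLIPSE,(25,25)))
    c=max(cv2.findContours(m,cv2.RETR_EXTERNAL,cv2.CHAIN_APPROX_NONE)[0],key=cv2.contourArea)[:,0]
    w=np.array([px2w(f,u,v,.025)[:2] for u,v in c],np.float32)
    r=cv2.minAreaRect(w); print(n,r, np.hypot(*r[0])); print(cv2.boxPoints(r))
o=[P(c,.025,145,200)[:2] for c in [(123,130),(428,212),(360,432),(50,348)]]; print("orange corners",np.array(o),np.mean(o,0))
E
```

```text
cellA [ 0.5236 -0.2533] len 0.046773405882651546 ang 73.98008490732443 reach 0.5816903930235138 depthz [ 0.5213 -0.2534  0.0142]
cellB [ 0.4594 -0.3555] len 0.0473944418316979 ang 60.51670974104371 reach 0.5808900297857358 depthz [ 0.4571 -0.3541  0.0173]
yellow [ 0.5527 -0.394 ] len 0.11506274234037936 ang -32.78097497204395 reach 0.6787601704135748 depthz [ 0.5509 -0.3944  0.0135]
eraser [ 0.5954 -0.3361] len 0.040494646289298074 ang -28.47755874048952 reach 0.6836895069981335 depthz [ 0.5935 -0.3364  0.0125]
mouse [ 0.5076 -0.4472] len 0.10463954087022055 ang -32.785074039271635 reach 0.6765343369378585 depthz [ 0.5017 -0.4395  0.0379]
pink [ 0.6469 -0.2781] len 0.11301988295000875 ang -30.041430479749188 reach 0.7041476974272715 depthz [ 0.6435 -0.2778  0.018 ]
teal ((0.39835646748542786, -0.20028048753738403), (0.1730247139930725, 0.11510606855154037), 64.79717254638672) 0.4458701031418018
[[ 0.3094 -0.254 ]
 [ 0.4136 -0.3031]
 [ 0.4873 -0.1465]
 [ 0.3831 -0.0975]]
orange ((0.4039849638938904, 0.23410740494728088), (0.17323628067970276, 0.11599967628717422), 73.069091796875) 0.46691554707837485
[[0.3233 0.1681]
 [0.4342 0.1344]
 [0.4847 0.3001]
 [0.3737 0.3339]]
orange corners [[0.4842 0.2952]
 [0.4348 0.1342]
 [0.3246 0.1682]
 [0.3726 0.3286]] [0.404  0.2315]
```

```bash
cat >> h.py <<'E'
def down(deg): # yaw so tool y (closing line) lies along deg in world
    y=np.radians(deg+90)
    return [np.pi,0,(y+np.pi)%(2*np.pi)-np.pi]
def best(p,deg):
    c=[]
    for d in (deg,deg+180):
        q=robot.inverse_kinematics(p,down(d))
        if q is not None: c.append((np.abs(np.array(q)-robot.sense()["joint_pos"]).max(),d,q))
    return min(c,key=lambda k:k[0]) if c else None
E
python3 - <<'E'
from h import *
import pickle
np.set_printoptions(precision=2,suppress=True)
T=np.radians(64.8)
for n,p,d in [("cellA",(.5236,-.2533,.015),74),("cellB",(.4594,-.3555,.015),60.5),("mouse",(.505,-.444,.02),57.2),("yellow",(.5527,-.394,.015),57.2),("eraser",(.5954,-.336,.015),61.5),
 ("tealcell",(.3698,-.261,.02),-25.2),("tealmouse",(.407,-.18,.02),-25.2),("or_y",(.423,.228,.02),-17),("or_e",(.38,.241,.02),73)]:
    for dd in (d,d+180): print(n,dd,robot.inverse_kinematics(p,down(dd)))
p=[.43,-.24,.3]; b=best(p,61); print(b)
robot.goto(p,down(b[1])); s=robot.sense(); print(s['t'],s['tcp_pos'])
f=robot.grab_frame("wrist"); pickle.dump(f,open("w1.pkl","wb")); cv2.imwrite("pics/w1.png",f["image"][:,:,::-1])
E
```

```text
cellA 74 [ 0.79  0.68 -0.56  1.91  0.53  0.71  1.21]
cellA 254 [ 0.42  0.6  -0.05  1.93  0.05  0.61 -1.52]
cellB 60.5 [ 0.96  0.66 -0.5   1.91  0.48  0.69  1.22]
cellB 240.5 [ 0.56  0.6   0.04  1.94 -0.04  0.6  -1.47]
mouse 57.2 [ 1.    0.76 -0.5   1.68  0.47  0.82  1.28]
mouse 237.2 [ 0.6   0.7   0.08  1.71 -0.08  0.73 -1.42]
yellow 57.2 [ 0.9   0.78 -0.51  1.67  0.48  0.82  1.18]
yellow 237.2 [ 0.51  0.72  0.06  1.69 -0.06  0.74 -1.54]
eraser 61.5 [ 0.81  0.79 -0.54  1.65  0.51  0.84  1.13]
eraser 241.5 [ 0.43  0.72  0.03  1.68 -0.03  0.74 -1.59]
tealcell -25.2 [ 0.76  0.48 -0.28  2.21  0.28  0.48 -0.19]
tealcell 154.8 [-0.17  0.65  0.91  2.26 -0.91  0.65 -2.16]
tealmouse -25.2 [ 0.59  0.47 -0.32  2.23  0.32  0.48 -0.43]
tealmouse 154.8 [ 1.21  0.82 -1.18  2.2   1.05  0.9   2.06]
or_y -17 [-0.09  0.57 -0.61  2.14  0.58  0.6  -1.42]
or_y 163 [ 0.28  0.86 -1.19  2.12  1.05  0.95  1.32]
or_e 73 [-0.15  0.54 -0.63  2.21  0.6   0.57  0.05]
or_e 253 [-0.93  0.48  0.33  2.25 -0.34  0.46 -2.19]
(np.float64(1.4596565741832082), 61, array([ 1.  ,  0.17, -0.65,  1.85,  0.11,  1.16,  1.38]))
1.75 [ 0.43 -0.24  0.3 ]
```

View pics/w1.png

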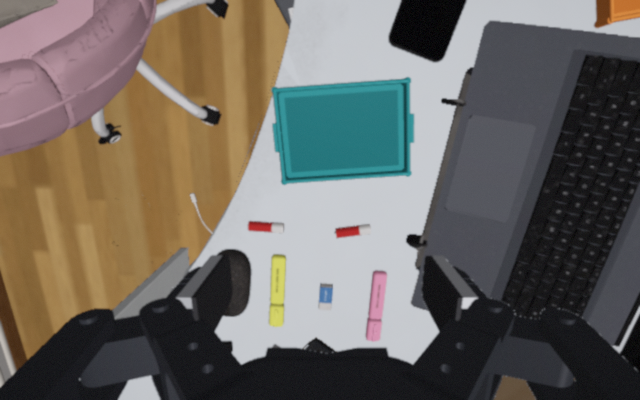

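The wrist view shows the whole teal tray (275-412, 80-182), cells at (266,227) and (352,231), yellow at (278,290) and the eraser at (326,296). I'll enlarge it.

```bash
python3 - <<'E'
from h import *
import pickle
f=pickle.load(open("w1.pkl","rb")); crop(f,"w1c",235,70,195,145,4) ; crop(f,"w1d",225,210,160,120,5)
E
```

```text
(no output)
```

View pics/w1c.png

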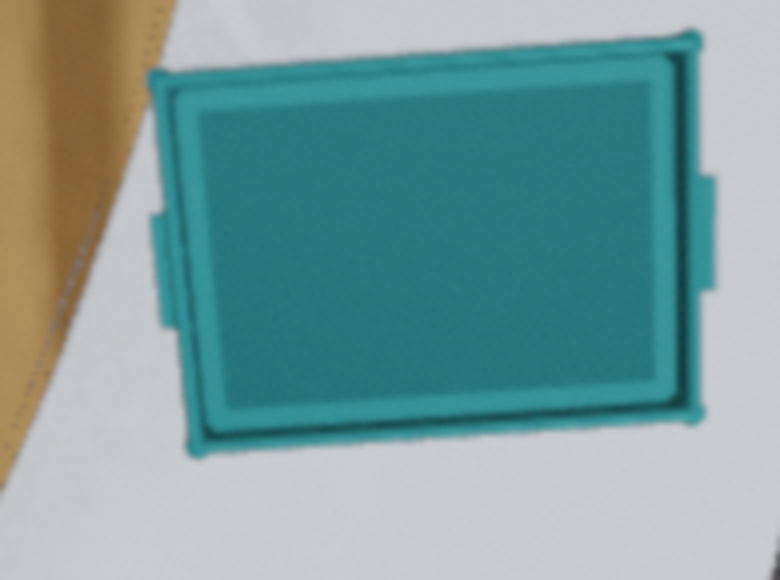

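View pics/w1d.png

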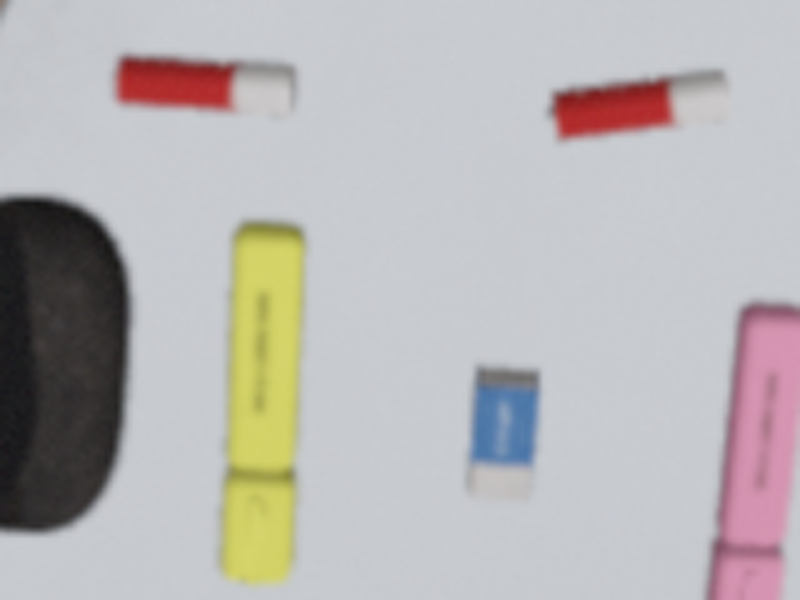

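w1c shows the rim corners at (157,77), (692,39), (696,413) and (197,450). In w1d cell B spans (118,80)-(293,90) and cell A (557,115)-(727,96). Yellow spans (270,225)-(258,582) and the eraser (508,370)-(500,497).

```bash
python3 - <<'E'
from h import *
import pickle
f=pickle.load(open("w1.pkl","rb"))
np.set_printoptions(precision=4,suppress=True)
def P(c,z,u0,v0,s): return px2w(f,u0+(c[0]+.5)/s-.5,v0+(c[1]+.5)/s-.5,z)
for n,a,b,z in [("cellA",(557,115),(727,96),.0085),("cellB",(118,80),(293,90),.0085),("yellow",(270,225),(258,582),.013),("eraser",(508,370),(500,497),.01)]:
    A,B=P(a,z,225,210,5),P(b,z,225,210,5); d=B-A; m=(A+B)/2
    print(n,m[:2],"len",np.linalg.norm(d),"ang",np.degrees(np.arctan2(d[1],d[0])))
c=np.array([P(c,.025,235,70,4)[:2] for c in [(157,77),(692,39),(696,413),(197,450)]])
print(c,c.mean(0)); 
for i in range(4):
    d=c[(i+1)%4]-c[i]; print(np.linalg.norm(d),np.degrees(np.arctan2(d[1],d[0])))
E
```

```text
cellA [ 0.523  -0.2505] len 0.047816571012280984 ang 67.626209292538
cellB [ 0.4584 -0.3541] len 0.04892530580809854 ang 57.48310978304039
yellow [ 0.5513 -0.3913] len 0.11823775443090154 ang -33.30991652219495
eraser [ 0.5942 -0.3344] len 0.04272827153272145 ang -32.35351337489335
[[ 0.3111 -0.2474]
 [ 0.3795 -0.1019]
 [ 0.4824 -0.1497]
 [ 0.4149 -0.2957]] [ 0.397  -0.1987]
0.16072302823833512 64.82361754893783
0.11339811713561776 -24.897396858550756
0.16085970729349644 -114.78905007331211
0.11448497973407373 155.03339037387812
```

```bash
cat >> h.py <<'E'
TC=np.array([.3975,-.199]); TA=np.radians(64.9)
def tl(x,y,c=TC,a=TA): return c+np.array([np.cos(a)*x-np.sin(a)*y,np.sin(a)*x+np.cos(a)*y])
def above(p,z,deg):
    q=[*p,z]; robot.goto(q,down(best(q,deg)[1]))
def line(p,z,vel=.15,cn=None): return robot.move_straight([*p,z],vel=vel,contact_N=cn)
def st(m=""):
    s=robot.sense(); print(m,"t",s["t"],"tcp",np.round(s["tcp_pos"],4),"F",np.round(s["wrist_force"],1),"open",round(float(s["opening"]),3),"gf",s["gripper_force"])
def pick(p,deg,z,op,N,lift=.12):
    robot.grip(op); above(p,.10,deg); print("contact",line(p,z,.08,8)); st("down")
    robot.grip(0.,N); st("gripped"); line(p,lift,.15); st("lifted")
E
python3 - <<'E'
from h import *
import pickle
pick((.523,-.2515),68.5,.012,.85,30)
p=tl(-65,0) if 0 else tl(-.065,0)
above(p,.10,-25.1); st("above"); print(line(p,.0158,.08,6)); st("placed")
robot.grip(.74); st("rel"); line(p,.12,.12)
q=tl(.01,0); above(q,.25,61)
f=robot.grab_frame("wrist"); pickle.dump(f,open("w2.pkl","wb")); cv2.imwrite("pics/w2.png",f["image"][:,:,::-1])
E
```

```text
contact False
down t 4.225 tcp [ 0.5235 -0.2516  0.0125] F [ 0.6 -0.   0.6] open 0.849 gf 0.0
gripped t 4.55 tcp [ 0.5233 -0.2518  0.0127] F [-1.8  0.1  4.6] open 0.582 gf 30.953648686408997
lifted t 5.4167 tcp [ 0.5222 -0.2514  0.1191] F [ 0.4  0.1 -0.2] open 0.577 gf 31.069124937057495
above t 6.5833 tcp [ 0.3704 -0.2577  0.0998] F [-0.3 -0.   0.1] open 0.577 gf 31.05875015258789
True
placed t 7.6167 tcp [ 0.3694 -0.2575  0.0156] F [-0.6  1.2  5.5] open 0.578 gf 31.632394194602966
rel t 7.9083 tcp [ 0.3686 -0.257   0.0149] F [ 0.3 -0.5 -0.4] open 0.741 gf 0.0
```

View pics/w2.png

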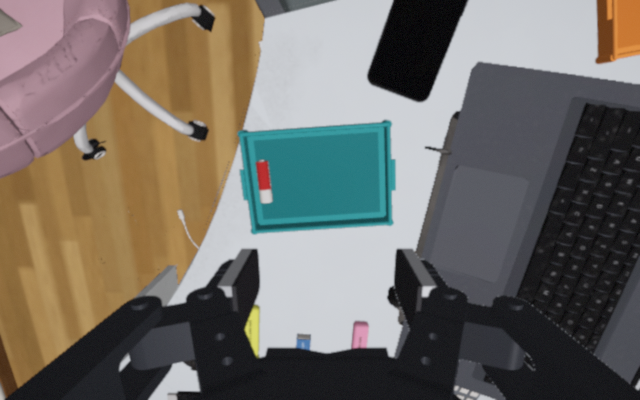

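Cell A lies across the tray's -x end at (264,182), near mid-width. Now I'll bring cell B in and slide it up against A.

```bash
python3 - <<'E'
from h import *
import pickle
pick((.4586,-.3545),58,.012,.85,30)
p=tl(-.043,0)
above(p,.10,-25.1); print(line(p,.0158,.08,6)); st("placed")
z=robot.sense()["tcp_pos"][2]
p=tl(-.0535,0); print("slide",line(p,z+.0005,.03,6)); st("slid")
s=robot.sense()["tcp_pos"]; print("local x", (s[:2]-TC)@[np.cos(TA),np.sin(TA)])
robot.grip(.74); line(s[:2],.12,.12)
q=tl(.01,0); above(q,.25,61)
f=robot.grab_frame("wrist"); pickle.dump(f,open("w3.pkl","wb")); crop(f,"w3",230,110,180,130,4)
E
```

```text
contact False
down t 12.65 tcp [ 0.459  -0.3547  0.0125] F [-0.2 -0.8 -0. ] open 0.853 gf 0.0
gripped t 12.9833 tcp [ 0.4589 -0.3546  0.0127] F [-0.6  0.4  5.4] open 0.579 gf 30.95550298690796
lifted t 13.85 tcp [ 0.4578 -0.3542  0.119 ] F [-0.5  0.1 -0.9] open 0.575 gf 31.0687118768692
True
placed t 16.0833 tcp [ 0.3788 -0.2375  0.0157] F [-1.1 -0.5  5.9] open 0.578 gf 31.66115641593933
slide True
slid t 16.3583 tcp [ 0.3768 -0.2424  0.0158] F [-0.3 -1.5  3.1] open 0.581 gf 31.35797917842865
local x -0.0480946462270125
```

View pics/w3.png

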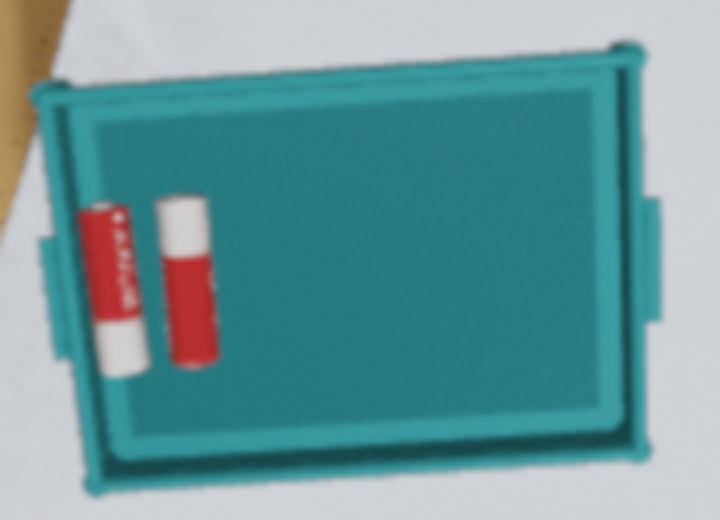

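The cells lie parallel, A near the wall and B about 9 mm away. I'll nudge B up to A with the closed fingertips, then place the mouse and slide it in.

```bash
python3 - <<'E'
from h import *
import pickle
robot.grip(0.)
p=tl(-.018,0); above(p,.07,-25.1); line(p,.018,.08,6); st("low")
print("push",line(tl(-.0345,0),.018,.04,5)); st("pushed"); s=robot.sense()["tcp_pos"]
print("local x",(s[:2]-TC)@[np.cos(TA),np.sin(TA)])
line(tl(-.025,0),.018,.05); line(tl(-.02,0),.10)
pick((.506,-.4455),57.2,.012,1.,45)
f=robot.grab_frame("side"); crop(f,"m1",220,200,180,130,4); pickle.dump(f,open("s1.pkl","wb"))
E
```

```text
low t 21.4833 tcp [ 0.3902 -0.2153  0.0182] F [-0.5 -0.5  0.9] open -0.005 gf 0.0
push False
pushed t 22.0417 tcp [ 0.3829 -0.2306  0.0181] F [ 0.6  0.2 -0.3] open -0.001 gf 0.2220468968153
local x -0.03479777037174957
contact False
down t 26.2 tcp [ 0.5064 -0.4458  0.0126] F [-0.8 -0.8 -0.1] open 1.0 gf 0.0
gripped t 26.5833 tcp [ 0.5066 -0.4458  0.0131] F [-1.6  0.   5.9] open 0.659 gf 48.055842811081675
lifted t 27.45 tcp [ 0.5051 -0.4451  0.1188] F [ 0.1 -0.1 -1. ] open 0.66 gf 47.55140801149537
```

View pics/m1.png

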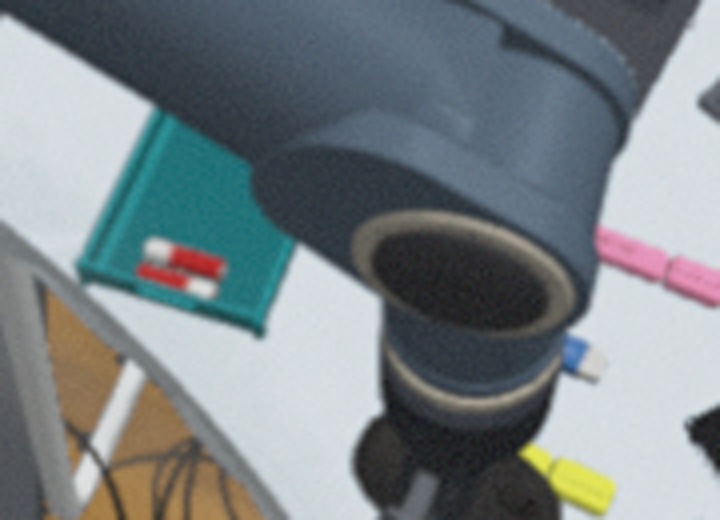

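The cells at (180,270) now touch each other at the end wall. The mouse is held: opening 0.66, about 1 N of weight.

```bash
python3 - <<'E'
from h import *
import pickle
p=tl(.0195,0); above(p,.10,-25.1); print(line(p,.0155,.08,6)); st("placed")
z=robot.sense()["tcp_pos"][2]+.001
print("slide",line(tl(.004,0),z,.03,4)); st("slid"); s=robot.sense()["tcp_pos"]
print("local",(s[:2]-TC)@[np.cos(TA),np.sin(TA)])
robot.grip(.88); st("rel"); line(s[:2],.12,.12)
q=tl(.01,0); above(q,.25,61)
f=robot.grab_frame("wrist"); pickle.dump(f,open("w4.pkl","wb")); crop(f,"w4",230,110,180,130,4)
E
```

```text
True
placed t 29.6 tcp [ 0.4052 -0.1811  0.016 ] F [-1.   0.2  5.5] open 0.662 gf 48.1333785627794
slide True
slid t 29.8167 tcp [ 0.405  -0.1817  0.016 ] F [ 0.2 -1.3  3.5] open 0.657 gf 47.93927630140388
local 0.01879702013443687
rel t 30.1417 tcp [ 0.4042 -0.1811  0.0155] F [-0.8  0.   0.5] open 0.876 gf 0.0
```

View pics/w4.png

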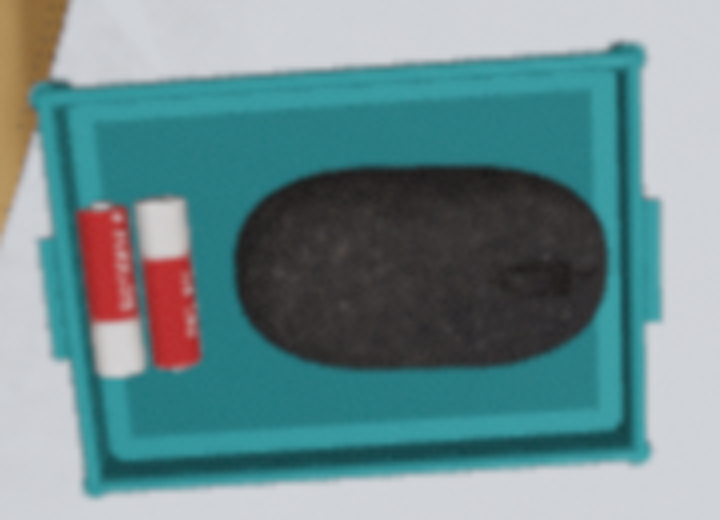

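The mouse is straight and centred, but friction stopped it about 13 mm short of the cells. I'll re-grip, lift it slightly and slide.

```bash
python3 - <<'E'
from h import *
import pickle
robot.grip(.88)
p=tl(.0185,0); above(p,.10,-25.1); print(line(p,.0165,.08,8)); robot.grip(0.,30); st("g")
line(p,.0185,.03); st("up")
print("slide",line(tl(.003,0),.0185,.03,7)); st("slid"); s=robot.sense()["tcp_pos"]
print("local",(s[:2]-TC)@[np.cos(TA),np.sin(TA)])
line(s[:2],.0163,.02,5); st("set"); robot.grip(.88); st("rel"); line(s[:2],.12,.12)
q=tl(.01,0); above(q,.25,61)
f=robot.grab_frame("wrist"); pickle.dump(f,open("w5.pkl","wb")); crop(f,"w5",230,110,180,130,4)
E
```

```text
False
g t 35.2083 tcp [ 0.4056 -0.1825  0.0172] F [-1.   0.2  6.2] open 0.669 gf 30.943653356262075
up t 35.4583 tcp [ 0.4054 -0.1824  0.0187] F [ 0.5  0.5 -0.8] open 0.667 gf 32.086387116996775
slide True
slid t 35.9417 tcp [ 0.3999 -0.1937  0.0182] F [ 1.8  1.5 -0.4] open 0.666 gf 32.12441264926383
local 0.0058175284123037204
set t 36.1917 tcp [ 0.4002 -0.1937  0.017 ] F [-1.5  0.9 10.5] open 0.668 gf 33.0458714770657
rel t 36.5167 tcp [ 0.3996 -0.194   0.0161] F [ 0.5 -0.4  0.8] open 0.882 gf 0.0
```

View pics/w5.png

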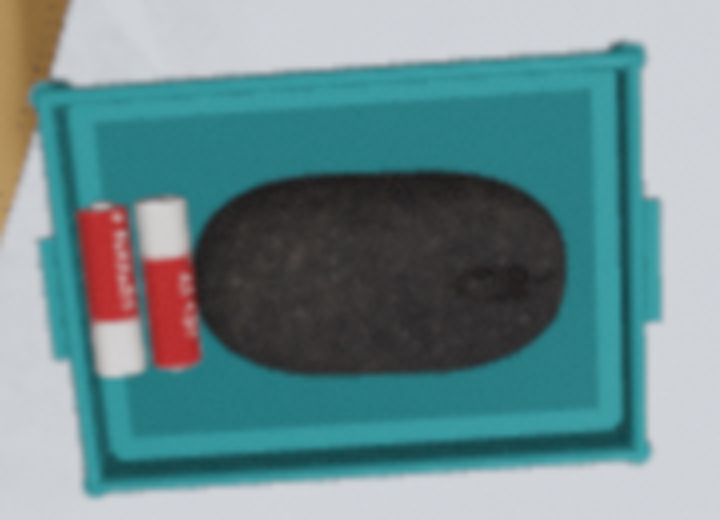

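The mouse now touches cell B, with about 2 mm of slack left between the cells. I'll give it one firmer push to close that, then go on to the yellow highlighter.

```bash
python3 - <<'E'
from h import *
import pickle
p=tl(.0058,0); above(p,.10,-25.1); line(p,.0165,.08,8); robot.grip(0.,30); st("g")
line(p,.0178,.03)
print("slide",line(tl(.001,0),.0178,.015,12)); st("slid"); s=robot.sense()["tcp_pos"]
print("local",(s[:2]-TC)@[np.cos(TA),np.sin(TA)])
robot.grip(.88); line(s[:2],.12,.12)
q=tl(.01,0); above(q,.25,61)
f=robot.grab_frame("wrist"); pickle.dump(f,open("w6.pkl","wb")); crop(f,"w6",230,110,180,130,4)
E
```

```text
g t 41.4417 tcp [ 0.4002 -0.1939  0.0172] F [-1.   1.   6.6] open 0.667 gf 31.00241934473324
slide False
slid t 42.1583 tcp [ 0.3996 -0.1946  0.018 ] F [ 2.2  8.8 -1.2] open 0.669 gf 32.188829782557974
local 0.004835599212219469
```

View pics/w6.png

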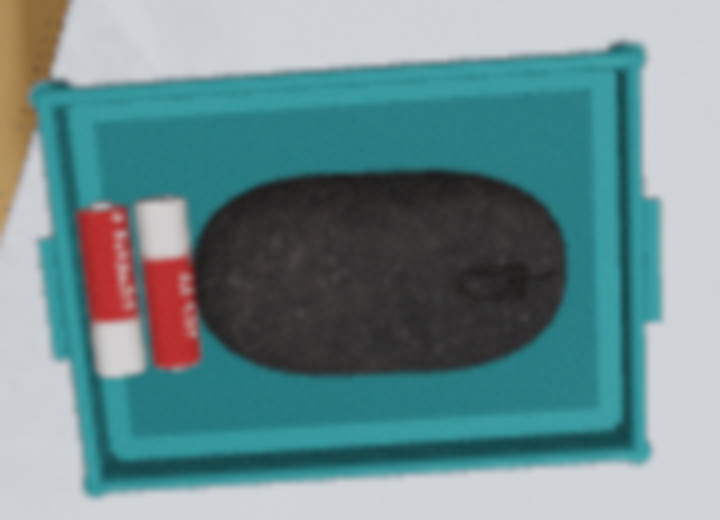

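The mouse resisted about 9 N without moving, so the cells are tight and the travel kit is done. Next is yellow to the orange tray, via a waypoint in front of the laptop.

```bash
cat >> h.py <<'E'
OC=np.array([.404,.232]); OA=np.radians(73.)
E
python3 - <<'E'
from h import *
import pickle
pick((.552,-.3925),57,.0135,.6,25,.2)
above((.43,.0),.22,20)
p=tl(0,-.020,OC,OA); above(p,.15,-17); st("above")
f=robot.grab_frame("wrist"); pickle.dump(f,open("w7.pkl","wb")); cv2.imwrite("pics/w7.png",f["image"][:,:,::-1])
E
```

```text
contact False
down t 47.4333 tcp [ 0.5525 -0.3927  0.0142] F [ 0.2  0.1 -0.3] open 0.599 gf 0.0
gripped t 47.8 tcp [ 0.5524 -0.3927  0.0141] F [-0.2 -0.2  1.2] open 0.252 gf 25.94301402568817
lifted t 49.1917 tcp [ 0.5514 -0.3923  0.1987] F [ 0.3 -0.5 -0.3] open 0.252 gf 25.579602420330048
above t 51.9083 tcp [0.4238 0.2253 0.1499] F [-0.5 -0.8 -0.3] open 0.253 gf 25.575394928455353
```

View pics/w7.png

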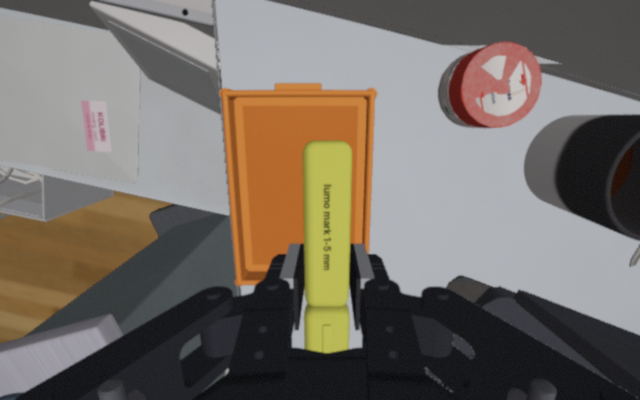

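The pen hangs straight over the orange tray. Rim corners are at (224,92), (374,92) and (238,283). I'll check the tray's centre against these and place the pen.

```bash
python3 - <<'E'
from h import *
import pickle
f=pickle.load(open("w7.pkl","rb"))
a,b,c=[px2w(f,u,v,.025)[:2] for u,v in [(224,92),(374,92),(238,283)]]
print(a,b,c,"w",np.linalg.norm(a-b),"l",np.linalg.norm(a-c)); d=a-c; ang=np.degrees(np.arctan2(d[1],d[0])); C=(b+c)/2
print("centre",C,ang)
if np.linalg.norm(C-OC)<.008:
    p=tl(0,-.020,(C+OC)/2,OA); print(line(p,.10),line(p,.0172,.08,5)); st("placed")
    robot.grip(.42); st("rel"); line(p,.15,.12)
    above((.43,.0),.22,20)
    pick((.5945,-.335),59,.0135,.6,22,.2)
E
```

```text
[0.37388703 0.33072374] [0.48330146 0.29690108] [0.32543819 0.1760609 ] w 0.11452287894247191 l 0.1620736954023521
centre [0.40436983 0.23648099] 72.60659816346278
False True
placed t 53.45 tcp [0.4227 0.2282 0.017 ] F [-0.4 -0.8  4.8] open 0.252 gf 26.148199439048767
rel t 53.7417 tcp [0.422  0.2275 0.0163] F [ 0.   0.1 -0.3] open 0.421 gf 0.0
contact False
down t 59.1667 tcp [ 0.595  -0.3351  0.0142] F [ 0.5 -0.2 -0.7] open 0.598 gf 0.0
gripped t 59.55 tcp [ 0.5948 -0.3351  0.0141] F [-0.5 -0.3  2.6] open 0.216 gf 24.40523386001587
lifted t 60.9417 tcp [ 0.5939 -0.3349  0.1988] F [ 0.7 -0.1 -0. ] open 0.219 gf 24.10416305065155
```

```bash
python3 - <<'E'
from h import *
above((.43,.0),.22,20)
p=tl(0,.026,np.array([.404,.2345]),OA); above(p,.12,73); print(line(p,.0172,.08,5)); st("placed")
robot.grip(.45); st("rel"); line(p,.15,.12)
above((.43,.0),.25,20); above((.5,-.3),.3,61)
robot.goto([.245,-.6283,.2412],[np.pi,0,.372]); st("home")
f=robot.grab_frame("top"); crop(f,"end",140,130,320,170,2.5)
E
```

```text
True
placed t 64.6583 tcp [0.3788 0.242  0.017 ] F [-0.8 -0.2  5.4] open 0.216 gf 24.797592759132385
rel t 64.9833 tcp [0.378  0.2413 0.0161] F [ 0.7 -0.1  0.2] open 0.451 gf 0.0
home t 70.0333 tcp [ 0.2469 -0.6272  0.2416] F [ 0.4 -0.3 -0.1] open 0.45 gf 0.0
```

View pics/end.png

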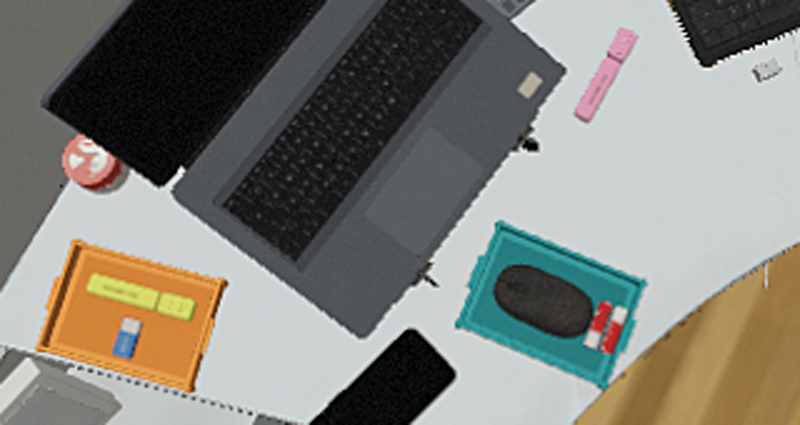

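The final picture shows yellow (140,297) and the eraser (127,338) flat in the orange tray. The cells (606,328) are chocked by the mouse (543,300) in the teal tray, and pink (607,75) is where it was.

```bash
python3 -c "
from plant import robot
print(robot.close_job())"
```

```text
the job is handed in; nothing more can be done
None
```

Both kits are made up and the job was handed in at about 70 s: the two cells are chocked by the mouse in the teal tray, the yellow highlighter and eraser lie flat in the orange tray, and the pink highlighter was not moved.

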